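# Set the tube carousel back one notch

## Task

The tube carousel has been indexed one notch too far: push the yellow ball lever over to flip the ratchet pawl up out of the teeth, then push the red post so that the wheel turns back one notch (clockwise from above), until the post stands at the white pointer and no further. Then push the lever back so that the pawl drops fully home in the new notch. Nothing has to be gripped: never advance the wheel, leave the tubes seated in it and do not move the things round it.

Things in the scene. Friction and masses are not known exactly. Their poses are not given: they have to be found in the camera images.
- carousel: Fixed base under the wheel, a white plate 240 x 216 x 12 mm (own x -134 to +106, y -108 to +108); origin on the bench under the wheel's upright axis; z up; at yaw 0 its x points away from the robot, y to the left. At its near left corner an aluminium bracket cheek (own x -121 to -109, y 42 to 86, top 76 mm above the bench) carries the pawl.
- wheel (a joint): Turn of the wheel, rad: 0 at the start, positive counter-clockwise from above (advance; the pawl rides over the teeth's ramps); turning back, negative, is blocked by the pawl. One notch is 0.785 rad. With the pawl down it has about 0.12 rad of play either side of the notch's middle. It turns stiffly (about 1.5 N at the post) and stays where it is left.
- post (a point): Top centre of the red push post on the wheel: upright, 12 mm in diameter with an 18 mm cap on its top 6 mm, from 36 to 86 mm above the bench, 78 mm from the wheel's axis. At the start it is 0.785 rad counter-clockwise of the pointer.
- pointer (a point): Tip of the white fixed pointer on the base at the right side of the wheel, just outside the rim, 109 mm from the axis and 56 mm above the bench. It lies at -112.5 degrees in the base's own frame. The post belongs on the line from the axis to this point.
- pawl (a joint): Lift of the pawl, rad: 0 fully home (nose in a notch, 1.5 mm above the wheel's face), 1.48 flipped right over against its stop; nose clear of the teeth above about 0.3. A weighted toggle: pushed past about 0.9 it falls on over and stays up; pushed back below that it falls home by gravity. It swings lightly (under 2 N at the ball).
- pawl_ball (a point): Centre of the yellow ball, 18 mm in diameter, on the 8 mm lever rod of the pawl, outside the bracket: always 38 mm to own -x (of the carousel) from the pivot point. Pawl home: 32 mm to own -y of the pivot, 111 mm above the bench. Pushed to own +y it swings over the top (121 mm) to 42 mm on the +y side, 101 mm above the bench, pawl up; pushed back to own -y it lowers the pawl.
- pawl_pivot (a point): Point on the pawl's pivot axis above the rim, fixed, 96 mm to own -x and 60 mm to own +y of the wheel's axis, 66 mm above the bench; the pivot axis lies along own x. The pawl arm (14 mm wide) reaches 65 mm from it to own -y when home and stands up to 131 mm above the bench when flipped; its nose (14 x 10 mm) is at the end.
- axis (a point): Centre of the grey wheel, 208 mm across, top face 36 mm above the bench; point on its axis at bench height, z up, turns with joint wheel. Eight ratchet teeth on the rim (tops 48 mm above the bench, 86 to 104 mm from the axis); eight white tube sockets, 25 mm across, centres 40 mm from the axis, tops 66 mm above the bench; loose tubes stand in three on the far left side, tops 131 mm.
- tube_a: Loose tube with purple cap, 16 mm in diameter, 91 mm tall, standing in a socket; origin at its underside, z up. Bystander: leave it seated.
- tube_b: As tube_a, in the next socket. Leave it seated.
- tube_c: As tube_a, in the third socket. Leave it seated.
- white_cup: Loose sample cup with white lid, 66 mm across, 69 mm tall, left of the carousel; origin under its centre. Leave it alone.
- dropper: Loose brown dropper bottle with blue top, 37 mm across, 100 mm tall, right of the carousel; origin under its centre. Leave it alone.
- pipette: Loose white micropipette lying on the bench at the right, 254 mm long. Leave it alone.
- pen: Loose blue pen, 140 mm long, lying at the left. Leave it alone.

How it is judged:
By the outcome, as a careful person would: the job done as asked, in the order asked, and still so for the second after the job is handed in, with the robot touching nothing.
It also fails if it takes over 64 s, if anything falls off the work surface, if the arm or the gripper's body presses on something with over 40 N, if the wrist force passes 120 N, or if a joint passes its speed limit or range.

## Robot

A 7-joint arm with a two-finger parallel gripper is mounted at the origin on a cart in front of the work surface, level with it; the furniture and walls round the work are solid. World frame = base frame: x ahead of the robot, y to its left, z up, the work surface at z = 0. Lengths are in m, angles in rad, forces in N, time in s.
With the tool pointing down it reaches from about 0.4 to 0.85 m from the base axis. Payload 6.9 kg.
Tool frame: the origin (TCP) lies midway between the tips of the shut fingers; the grasp point (between the pads) lies 19 mm behind it (bot.tcp_to_grasp is the distance from the TCP to the grasp point, in m); z points along the fingers, y is the line along which they close (so a half turn about z gives the same grasp; the last joint's range is limited). The gripper opens to 85 mm and grips with 20 to 120 N. Pads are 22 mm wide; open, the fingers measure 114 mm over their backs; the gripper's body (76 mm by 85 mm) begins 54 mm behind the grasp point. The pads swing forward as they close: fully open they stand 13 mm farther back than shut.
Start: joints at [-1.167, 0.507, -0.238, 1.5, 0.126, 1.149, -0.155], TCP at [0.184, 0.597, 0.231] pointing down, gripper open.
Joint ranges: [-3.08, 3.08], [-0.24, 2.05], [-1.43, 1.35], [0, 2.5], [-1.52, 4.66], [0.17, 1.96], [-2.89, 2.89]. Speed limits (rad/s): [2.39, 2.39, 3.14, 3.14, 3.14, 3.14, 3.14].

## Interface

Orientations are given as [roll, pitch, yaw] about the fixed x, y, z axes, in that order (R = Rz(yaw) Ry(pitch) Rx(roll)).
In Python, from plant import bot gives the robot as it stands. Calls block until the motion is done:
- bot.move_to(position, orientation): joint-space move of the TCP to a pose.
- bot.move_linear(position, vel=0.15, attitude=None, guard=None): straight line of the TCP; attitude=None keeps the orientation; vel is the mean speed in m/s. With guard (N) it stops when the force on the tool has changed by that much, and returns True; else False.
- bot.goto_joints(angles): joint-space move.
- bot.open_gripper() and bot.close_gripper(): open the fingers fully, or close them until they stop; the grip force is fixed at half the most.
- bot.pause(seconds).
- bot.ik(position, orientation): joint angles nearest the present ones, or None.
- bot.observe(): the state.
- bot.get_image(name): name is "scene" or "top" or "wrist"; returns a dict with "frame" (384x512x3 uint8, blue, green, red), "z_map" (384x512 float32, m along the optical axis (not along the pixel's ray), 0 where there is no reading), "K" (3x3 intrinsics, pixels), "R" (3x3) and "t" (3): a world point X has camera coordinates R X + t; the wrist camera has in their place "hand_eye" (4x4, takes a point from camera to tool coordinates, whose origin is the TCP and whose axes are the flange's). Camera axes: x right, y down, z forward; pixel columns grow to the right and rows downward; lengths in m; the calibration is good to about 2 mm. A picture is of the moment at which its call begins: read the wrist's pose just before it.
A pose or a line that the arm cannot do raises bot.Unreachable and nothing moves.
- bot.sign_off(): hands the job in; it is judged then, once.
Trained networks look in the newest picture that a camera, given by its name, has taken for a name from the list of things; names that differ only in an ending like _2 or _b are one class to them, and where a whole thing is asked for, a point or a joint stands for the part that bears it (a point fixed in the world has none). Each returns a list of dicts, best first, with "conf" (0 to 1); they miss things now and then, are a little off and sometimes report something else, mostly with a low value. They report only what shows in the picture. A call takes as long as a camera call.
- bot.cut_out(camera, thing): "mask" (384x512 bool, what is visible of it) and "at" ([column, row] in pixels, amid what is visible of it).
The state is a dict: "time": time; "joint_pos": joint angles; "qvel": joint speeds; "effort": joint torques, N m; "tcp_pos": TCP position; "orientation": TCP orientation; "ft_force": force on the tool from outside, world axes, zero at the start; "wrist_torque": the same for the moment, N m; "width": finger opening in m; "grasp_force": force on a finger pad.
Only numpy, scipy, OpenCV 4.12 (cv2) and the standard library are available. Lean on these libraries where they do the work, as an engineer would, in place of code of your own. Each camera call takes 0.05 s, during which the arm holds its last target. There are 200 camera calls.

## Working session

There is one attempt and no reset: what is moved stays moved. The work goes in short steps, each a Python script; the robot and the scene stay as the last script left them, time stands still between calls to the robot, and variables do not carry over. Pictures are saved under pics/ and viewed, at most 10 in all, crops included, and the job is handed in when it is done.

```bash
mkdir -p pics; cat > h.py <<'E'
import numpy as np, cv2
from plant import bot
def pts(im, mask):
    z=im["z_map"]; v,u=np.where(mask&(z>0)); z=z[v,u]
    c=np.linalg.inv(im["K"])@np.vstack([u*z,v*z,z])
    return ((c.T-im["t"])@im["R"])
E
python3 - <<'E'
from h import *
ims={}
for n in ("top","scene"):
    im=bot.get_image(n); ims[n]=im
    cv2.imwrite(f"pics/{n}0.png",im["frame"])
    for t in ("post","pawl_ball","axis","carousel","pawl","tube_a","white_cup","dropper"):
        for d in bot.cut_out(n,t)[:3]:
            p=pts(im,d["mask"])
            if len(p): print(n,t,round(d["conf"],2),np.round(d["at"]),len(p),np.round(np.median(p,0),3),np.round(p.min(0),3),np.round(p.max(0),3))
cv2.imwrite("pics/both0.png",np.vstack([ims["top"]["frame"],ims["scene"]["frame"]])[:, :]) 
E
```

```text
top post 0.79 [262. 189.] 3000 [ 0.59  -0.037  0.037] [ 0.49  -0.136 -0.003] [0.711 0.069 0.132]
top post 0.16 [236. 213.] 153 [0.507 0.028 0.072] [ 0.468 -0.013  0.03 ] [0.524 0.068 0.123]
top pawl_ball 0.73 [235. 211.] 142 [0.507 0.031 0.073] [ 0.468 -0.01   0.038] [0.524 0.067 0.123]
top axis 0.81 [259. 187.] 2948 [ 0.59  -0.038  0.037] [ 0.49  -0.136 -0.003] [0.711 0.068 0.134]
top axis 0.69 [248. 178.] 37 [ 0.615 -0.002  0.12 ] [ 0.611 -0.009  0.066] [0.623 0.004 0.133]
top carousel 0.82 [254. 198.] 4645 [ 0.568 -0.032  0.036] [ 0.438 -0.164 -0.007] [0.716 0.105 0.135]
top pawl 0.69 [238. 212.] 180 [0.504 0.029 0.071] [ 0.468 -0.013  0.004] [0.524 0.074 0.124]
top tube_a 0.52 [243. 186.] 37 [0.586 0.006 0.117] [ 0.582 -0.     0.044] [0.594 0.014 0.135]
top white_cup 0.74 [199. 186.] 373 [0.597 0.159 0.068] [ 0.57   0.128 -0.006] [0.633 0.195 0.076]
top dropper 0.44 [308. 216.] 129 [ 0.512 -0.186  0.052] [ 0.501 -0.205 -0.002] [ 0.536 -0.171  0.103]
scene post 0.95 [263. 204.] 916 [ 0.567 -0.061  0.038] [ 0.481 -0.141  0.016] [0.699 0.062 0.087]
scene pawl_ball 0.65 [242. 201.] 1
[... 280 characters left out ...]
rousel 0.64 [265. 184.] 47 [ 0.628 -0.033  0.103] [ 0.617 -0.043  0.072] [ 0.639 -0.023  0.132]
scene pawl 0.43 [237. 201.] 137 [0.498 0.027 0.068] [ 0.464 -0.018 -0.001] [0.641 0.154 0.119]
scene tube_a 0.63 [260. 184.] 39 [ 0.613 -0.007  0.103] [ 0.608 -0.012  0.076] [0.628 0.003 0.129]
scene tube_a 0.48 [267. 182.] 15 [ 0.626 -0.034  0.108] [ 0.617 -0.042  0.09 ] [ 0.629 -0.03   0.127]
scene white_cup 0.64 [266. 184.] 49 [ 0.628 -0.033  0.101] [ 0.617 -0.043  0.07 ] [ 0.639 -0.023  0.132]
scene white_cup 0.59 [224. 187.] 218 [0.584 0.155 0.059] [ 0.465  0.026 -0.007] [0.762 0.298 0.119]
scene dropper 0.51 [287. 220.] 164 [ 0.507 -0.197  0.04 ] [ 0.495 -0.213 -0.   ] [ 0.527 -0.181  0.096]
```

View pics/top0.png

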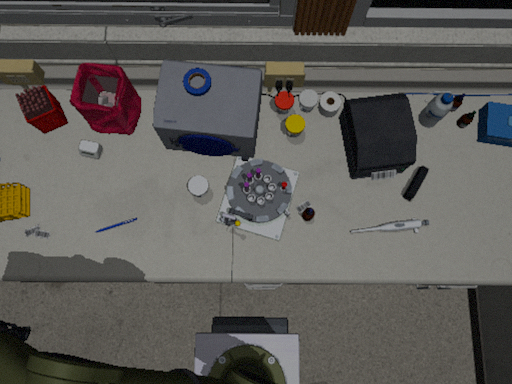

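View pics/scene0.png

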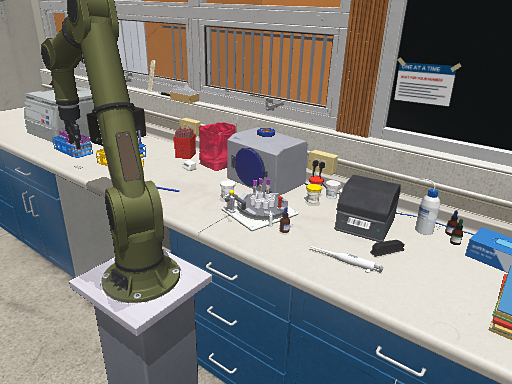

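The top view shows the wheel at about (260,190), the red post at (284,185), the yellow ball at (237,223), and the base at a yaw of roughly -13°. Next is a closer look with the wrist camera.

```bash
cat >> h.py <<'E'
from scipy.spatial.transform import Rotation as Ro
def wrist():
    o=bot.observe(); im=bot.get_image("wrist")
    T=np.eye(4); T[:3,:3]=Ro.from_euler("xyz",o["orientation"]).as_matrix(); T[:3,3]=o["tcp_pos"]
    C=np.linalg.inv(T@im["hand_eye"]); im["R"]=C[:3,:3]; im["t"]=C[:3,3]
    return im
def hsv(im,lo,hi): return cv2.inRange(cv2.cvtColor(im["frame"],cv2.COLOR_BGR2HSV),np.array(lo),np.array(hi))>0
E
python3 - <<'E'
from h import *
o=bot.observe(); print(o["orientation"],o["time"],o["width"])
bot.move_linear([0.184,0.597,0.38],vel=0.3)
bot.close_gripper()
bot.move_to([0.53,-0.04,0.40],[np.pi,0,-0.2])
im=wrist(); cv2.imwrite("pics/w1.png",im["frame"]); print(np.round(im["hand_eye"],3), bot.observe()["time"])
np.savez("w1.npz",**im)
for t in ("post","pawl_ball","axis","carousel","tube_a"):
    for d in bot.cut_out("wrist",t)[:3]:
        p=pts(im,d["mask"])
        if len(p): print(t,round(d["conf"],2),np.round(d["at"]),len(p),np.round(np.median(p,0),3),np.round(p.min(0),3),np.round(p.max(0),3))
for n,lo,hi in (("red",(0,150,80),(8,255,255)),("yel",(22,120,80),(35,255,255))):
    k,l,s,c=cv2.connectedComponentsWithStats(hsv(im,lo,hi).astype(np.uint8))
    for i in range(1,k):
        if s[i,4]>30:
            p=pts(im,l==i); print(n,c[i],s[i,4],np.round(np.median(p,0),4),np.round(np.percentile(p,98,0),4))
E
```

```text
[-3.14152783e+00  1.22274792e-05  2.84271081e+00] 0.9 0.08521475895284367
[[ 0.    -0.958 -0.285  0.071]
 [ 1.     0.     0.     0.001]
 [-0.    -0.285  0.958 -0.143]
 [ 0.     0.     0.     1.   ]] 4.925
post 0.71 [250. 113.] 11985 [ 0.6   -0.04   0.037] [ 0.49  -0.147 -0.001] [0.708 0.08  0.131]
pawl_ball 0.63 [218. 173.] 651 [0.506 0.03  0.072] [ 0.454 -0.016 -0.001] [0.528 0.073 0.121]
axis 0.63 [249. 113.] 11921 [ 0.599 -0.04   0.037] [ 0.484 -0.143 -0.001] [0.698 0.081 0.131]
carousel 0.57 [246. 117.] 16472 [ 0.585 -0.036  0.037] [ 0.427 -0.167 -0.001] [0.713 0.102 0.131]
tube_a 0.71 [220. 123.] 100 [0.59  0.002 0.13 ] [ 0.584 -0.004  0.075] [0.596 0.01  0.132]
tube_a 0.64 [220. 104.] 150 [ 0.618 -0.006  0.13 ] [ 0.611 -0.012  0.049] [0.626 0.003 0.132]
red [294.44705882  98.81176471] 85 [ 0.6014 -0.1124  0.0863] [ 0.608  -0.1054  0.0882]
yel [220.13333333 202.02222222] 90 [0.4742 0.0286 0.1179] [0.4805 0.0365 0.121 ]
```

View pics/w1.png

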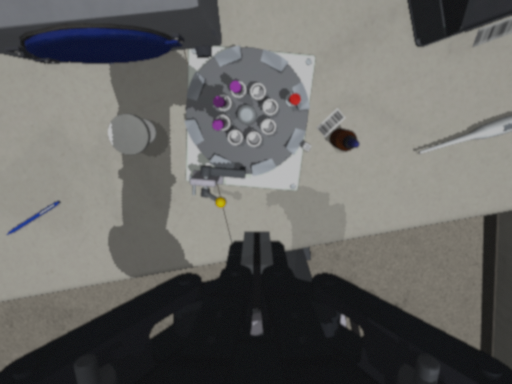

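The wrist picture shows the post cap at (294,99), the ball at (220,202) and the wheel centre near (247,114), and the nets agree with it. I'll fit the base pose from these and push the lever.

```bash
cat > fit.py <<'E'
from h import *
im=dict(np.load("w1.npz")); P=pts(im,np.ones((384,512),bool))
ball=np.array([.4742,.0286]); post=np.array([.6014,-.1124])
d=post-ball; own=np.array([.02985+.134,-.07206-.028])
psi=np.arctan2(d[1],d[0])-np.arctan2(own[1],own[0])
R=lambda a:np.array([[np.cos(a),-np.sin(a)],[np.sin(a),np.cos(a)]])
A1=post-R(psi)@[.02985,-.07206]
s=P[(P[:,2]>.03)&(P[:,2]<.040)&(np.hypot(P[:,0]-A1[0],P[:,1]-A1[1])<.125)]
(c,r)=cv2.minEnclosingCircle(s[:,:2].astype(np.float32))
t=P[(P[:,2]>.008)&(P[:,2]<.016)&(np.hypot(P[:,0]-A1[0],P[:,1]-A1[1])<.175)]
rect=cv2.minAreaRect(t[:,:2].astype(np.float32))
rc=cv2.minAreaRect(t[:,:2].astype(np.float32))[0]
print(psi,np.degrees(psi),A1,c,r,rect,np.array(rc)-R(psi)@[-.014,0])
E
python3 fit.py
```

```text
-0.2885711462152759 -16.53390876738789 [ 0.59329129 -0.03482478] (0.6047149300575256, -0.03854916989803314) 0.1148916706442833 ((0.5760239362716675, -0.03563651442527771), (0.3013611435890198, 0.3063376247882843), 45.04496383666992) [ 0.58944506 -0.03962067]
```

```bash
cat >> fit.py <<'E'
from scipy.optimize import least_squares
Pg=np.full((384,512,3),np.nan); m=im["z_map"]>0; Pg[m]=P
near=np.hypot(Pg[...,0]-A1[0],Pg[...,1]-A1[1])
w=((Pg[...,2]>.032)&(Pg[...,2]<.040)&(near<.115)).astype(np.uint8)
w=cv2.morphologyEx(w,cv2.MORPH_OPEN,np.ones((3,3)))
q=Pg[w>0][:,:2]
hull=cv2.convexHull(q.astype(np.float32))[:,0]
f=least_squares(lambda x:np.hypot(*(hull-x[:2]).T)-x[2],[*A1,.104],loss="soft_l1",f_scale=.001)
print("wheel",f.x)
b=((Pg[...,2]>.008)&(Pg[...,2]<.0165)&(near<.18)).astype(np.uint8)
b=cv2.morphologyEx(b,cv2.MORPH_OPEN,np.ones((2,2)))
k,l,st,_=cv2.connectedComponentsWithStats(b)
b=np.isin(l,[i for i in range(1,k) if st[i,4]>60])
print("plate",cv2.minAreaRect(Pg[b][:,:2].astype(np.float32)))
ff=im["frame"].copy(); ff[b]=(0,255,0); ff[w>0]=(255,0,0)
cv2.imwrite("pics/fit.png",cv2.resize(ff[20:240,150:360],None,fx=2.5,fy=2.5))
E
python3 fit.py
```

```text
-0.2885711462152759 -16.53390876738789 [ 0.59329129 -0.03482478] (0.6047149300575256, -0.03854916989803314) 0.1148916706442833 ((0.5760239362716675, -0.03563651442527771), (0.3013611435890198, 0.3063376247882843), 45.04496383666992) [ 0.58944506 -0.03962067]
wheel [ 0.59344356 -0.03552213  0.10309825]
plate ((0.5763756632804871, -0.033196404576301575), (0.21549426019191742, 0.2421026974916458), 73.29035949707031)
```

View pics/fit.png

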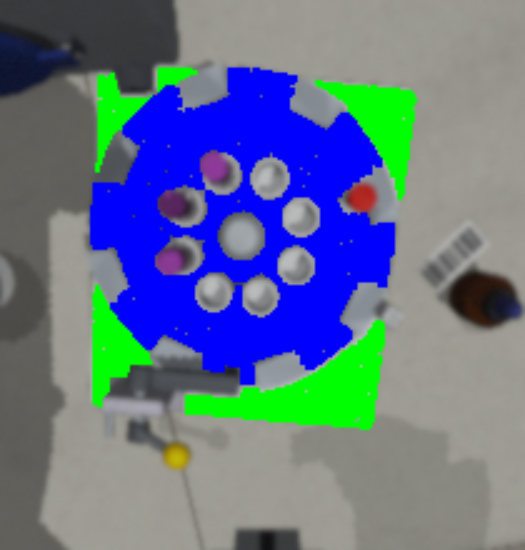

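Fits agree: axis at (0.593, -0.0355), yaw -0.29; the fit picture shows the plate and wheel masks aligned with the real edges. Pushing the lever.

```bash
cat >> h.py <<'E'
A=np.array([.593,-.0355]); psi=-.290
def Rz(a): return np.array([[np.cos(a),-np.sin(a)],[np.sin(a),np.cos(a)]])
def W(x,y,z): return [*(A+Rz(psi)@[x,y]),z]
def say(*a):
    o=bot.observe(); print(*a,round(o["time"],2),np.round(o["tcp_pos"],4),np.round(o["ft_force"],2),flush=True)
def blobs(im):
    r={}
    for n,lo,hi in (("red",(0,150,60),(8,255,255)),("yel",(22,120,80),(35,255,255))):
        k,l,s,c=cv2.connectedComponentsWithStats(hsv(im,lo,hi).astype(np.uint8))
        for i in range(1,k):
            if s[i,4]>30:
                p=pts(im,l==i); m=np.median(p,0)
                if np.hypot(*(m[:2]-A))<.2:
                    o=Rz(psi).T@(m[:2]-A); r[n]=o
                    print(n,s[i,4],"own mm",np.round(o*1000,1),"z",np.round(m[2],4),"own deg",round(np.degrees(np.arctan2(o[1],o[0])),2),"r",round(np.hypot(*o)*1000,1))
    return r
E
python3 - <<'E'
from h import *
a=[np.pi,0,psi]
bot.move_to(W(-.139,-.018,.20),a)
bot.move_linear(W(-.139,-.018,.098),vel=.15); say("down")
print(bot.move_linear(W(-.139,.062,.098),vel=.06,guard=12)); say("pushed")
bot.move_linear(W(-.139,.045,.098),vel=.1)
bot.move_linear(W(-.139,.045,.22),vel=.2)
bot.move_to([.53,-.04,.36],a); im=wrist(); cv2.imwrite("pics/w2.png",cv2.resize(im["frame"][20:280,130:390],None,fx=2,fy=2)); blobs(im); say()
E
```

```text
down 6.88 [ 0.4555 -0.0133  0.0987] [ 1.01 -0.22  0.48]
False
pushed 8.36 [0.4774 0.0632 0.098 ] [ 0.07 -0.28  0.33]
red 103 own mm [ 29.8 -71.1] z 0.0866 own deg -67.24 r 77.1
yel 106 own mm [-132.4   99.8] z 0.1087 own deg 143.01 r 165.8
10.22 [ 0.5291 -0.0384  0.3576] [ 0.31 -0.4  -0.2 ]
```

View pics/w2.png

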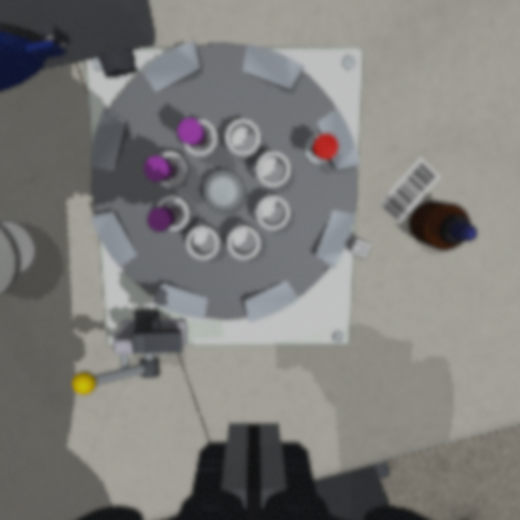

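The lever is over at (84,383): the ball is at own y +100 and the pawl stands up. Now I push the post most of the way, then look again.

```bash
cat >> h.py <<'E'
def pose(thp, gap, z=.064, flip=0):
    """finger pose behind a post standing at own angle thp (deg), gap = TCP to post centre, ccw side"""
    t=np.radians(thp); er=np.array([np.cos(t),np.sin(t)]); et=np.array([-er[1],er[0]])
    p=.078*er+gap*et
    return W(*p,z),[np.pi,0,(psi+t+flip*np.pi+np.pi)%(2*np.pi)-np.pi]
E
python3 - <<'E'
from h import *
best=None
for fl in (0,1):
    ok=[bot.ik(*pose(t,.024,z,fl)) for t,z in ((-67,.2),(-67,.064),(-90,.064),(-112.5,.064))]
    print(fl,[None if q is None else np.round(q,2) for q in ok])
    if all(q is not None for q in ok):
        c=max(abs(q[6]) for q in ok)
        if best is None or c<best[0]: best=(c,fl)
fl=best[1]; print("flip",fl); open("fl","w").write(str(fl))
bot.move_to(*pose(-67,.040,.2,fl))
bot.move_linear(pose(-67,.040,.064,fl)[0],vel=.15); say("down")
bot.move_linear(pose(-67,.026,.064,fl)[0],vel=.08); say("near")
for t in np.arange(-71,-105,-4.):
    p,a=pose(t,.0235,.064,fl); g=bot.move_linear(p,vel=.05,attitude=a,guard=15); say(t,g)
    if g: break
p,a=pose(t,.040,.064,fl); bot.move_linear(p,vel=.1); bot.move_linear([*p[:2],.2],vel=.2)
bot.move_to([.53,-.04,.36],[np.pi,0,psi]); im=wrist(); blobs(im); say()
E
```

```text
0 [array([-0.34,  0.69,  0.88,  1.53, -0.55,  1.19, -2.39]), array([-0.27,  0.8 ,  0.73,  1.68, -0.65,  0.92, -2.31]), array([-0.32,  0.81,  0.84,  1.76, -0.74,  0.92, -2.59]), array([-0.39,  0.82,  0.95,  1.85, -0.83,  0.93, -2.87])]
1 [array([ 0.02,  0.55,  0.19,  1.52, -0.11,  1.08,  0.35]), array([ 0.06,  0.69,  0.13,  1.67, -0.12,  0.79,  0.36]), array([ 0.01,  0.66,  0.23,  1.76, -0.21,  0.75,  0.06]), array([-0.05,  0.63,  0.31,  1.85, -0.28,  0.71, -0.25])]
flip 1
down 12.96 [ 0.6421 -0.1087  0.065 ] [-0.26  0.7   0.66]
near 13.28 [ 0.6278 -0.1103  0.0649] [ 0.26  0.27 -0.36]
-71.0 False 13.6 [ 0.6201 -0.1124  0.0642] [0.82 0.4  1.41]
-75.0 False 13.87 [ 0.6144 -0.114   0.064 ] [-0.86  0.67 -0.05]
-79.0 False 14.13 [ 0.6087 -0.1153  0.0639] [-0.74  0.73  0.54]
-83.0 False 14.4 [ 0.6031 -0.1162  0.064 ] [ 0.05 -0.71 -0.26]
-87.0 False 14.67 [ 0.5974 -0.1168  0.064 ] [-0.17 -0.36 -0.65]
-91.0 False 14.93 [ 0.5918 -0.1168  0.064 ] [-0.21  1.11  0.42]
-95.0 False 15.2 [ 0.5861 -0.1166  0.064 ] [ 0.63 -0.05 -0.04]
-99.0 False 15.47 [ 0.5804 -0.1159  0.064 ] [-0.15  0.72  0.37]
-103.0 False 15.73 [ 0.5749 -0.1148  0.064 ] [-0.06 -0.03 -0.3 ]
red 96 own mm [-17.6 -75. ] z 0.0866 own deg -103.23 r 77.0
yel 99 own mm [-132.4   99.7] z 0.1089 own deg 143.02 r 165.7
18.2 [ 0.5299 -0.0401  0.3591] [-0.01 -0.37 -0.39]
```

The post sits at -103.2°, as commanded. I finish the turn, lower the lever and check.

```bash
python3 - <<'E'
from h import *
fl=int(open("fl").read())
bot.move_to(*pose(-101,.040,.2,fl))
bot.move_linear(pose(-101,.040,.064,fl)[0],vel=.15)
p,a=pose(-101,.026,.064,fl); bot.move_linear(p,vel=.08,attitude=a)
for t,v in ((-104,.04),(-107,.04),(-110,.03),(-112.,.015)):
    p,a=pose(t,.0235,.064,fl); g=bot.move_linear(p,vel=v,attitude=a,guard=15); say(t,g)
    if g: break
p,a=pose(t,.040,.064,fl); bot.move_linear(p,vel=.1); bot.move_linear([*p[:2],.2],vel=.2)
bot.move_to([.53,-.04,.36],[np.pi,0,psi]); im=wrist(); blobs(im); say()
cv2.imwrite("pics/w3.png",cv2.resize(im["frame"][20:280,130:390],None,fx=2,fy=2))
E
```

```text
-104 False 21.2 [ 0.5737 -0.1147  0.0641] [0.82 0.38 1.29]
-107 False 21.46 [ 0.5695 -0.1135  0.064 ] [0.86 0.51 0.25]
-110 False 21.75 [ 0.5653 -0.1121  0.0639] [0.06 0.04 0.25]
-112.0 False 22.09 [ 0.5626 -0.111   0.064 ] [-0.   -0.01  0.19]
red 94 own mm [-28.8 -71.4] z 0.0863 own deg -111.94 r 77.0
yel 99 own mm [-132.4   99.6] z 0.1084 own deg 143.05 r 165.7
24.45 [ 0.5298 -0.0401  0.359 ] [-0.52 -0.44  0.71]
```

View pics/w3.png

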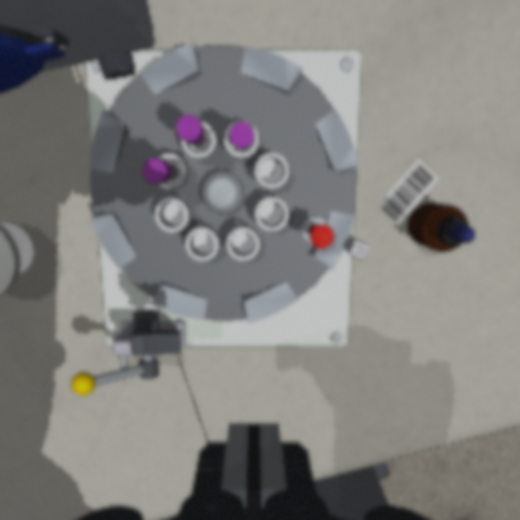

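The red post (321,237) stands at the white pointer (360,248), 44.7° from the start, with the tubes still seated. Now the lever goes back.

```bash
python3 - <<'E'
from h import *
a=[np.pi,0,psi]
bot.move_to(W(-.139,.142,.22),a)
bot.move_linear(W(-.139,.142,.096),vel=.15); say("down")
print(bot.move_linear(W(-.139,.074,.096),vel=.06,guard=12)); say("pushed")
bot.move_linear(W(-.139,.095,.096),vel=.1)
bot.move_linear(W(-.139,.095,.22),vel=.2)
bot.move_to([.53,-.04,.36],a); im=wrist(); blobs(im); say()
cv2.imwrite("pics/w4.png",cv2.resize(im["frame"][20:280,130:390],None,fx=2,fy=2))
E
```

```text
down 26.34 [0.5011 0.14   0.0968] [0.88 0.33 0.14]
True
pushed 26.89 [0.4948 0.1217 0.0968] [0.81 4.2  3.49]
red 91 own mm [-29.1 -71. ] z 0.0866 own deg -112.31 r 76.8
yel 99 own mm [-132.5   99.7] z 0.1085 own deg 143.05 r 165.8
28.95 [ 0.5295 -0.0379  0.3579] [-0.03  0.48 -0.63]
```

View pics/w4.png

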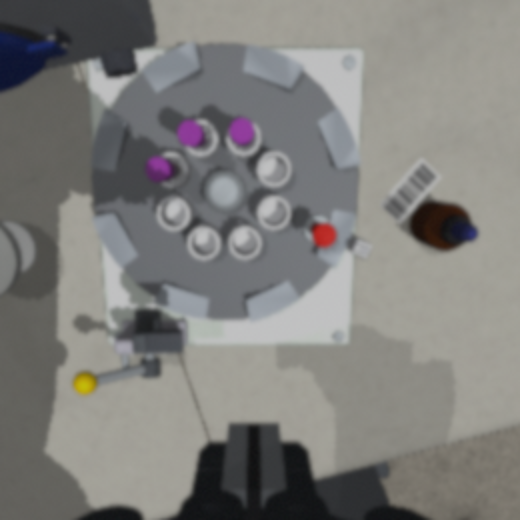

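The lever is still over at (84,383), because the contact bump tripped the guard. I retry more slowly with a higher guard.

```bash
python3 - <<'E'
from h import *
a=[np.pi,0,psi]
bot.move_to(W(-.139,.134,.22),a)
bot.move_linear(W(-.139,.134,.094),vel=.15); say("down")
for y,v in ((.120,.02),(.110,.03),(.10,.03),(.09,.03),(.082,.03),(.074,.03)):
    g=bot.move_linear(W(-.139,y,.094),vel=v,guard=25); say(y,g)
    if g: break
bot.move_linear(W(-.139,.10,.094),vel=.1)
bot.move_linear(W(-.139,.10,.22),vel=.2)
bot.move_to([.53,-.04,.36],a); im=wrist(); blobs(im); say()
cv2.imwrite("pics/w5.png",cv2.resize(im["frame"][20:280,130:390],None,fx=2,fy=2))
E
```

```text
down 30.84 [0.4989 0.1323 0.0948] [-0.16 -0.48  0.37]
0.12 False 31.69 [0.495  0.1219 0.0948] [0.44 8.07 5.73]
0.11 True 32.01 [0.4947 0.1213 0.0962] [0.91 4.7  4.67]
red 91 own mm [-29.2 -71.3] z 0.0864 own deg -112.31 r 77.0
yel 101 own mm [-132.4   99.7] z 0.1087 own deg 143.0 r 165.7
34.02 [ 0.5296 -0.0379  0.3579] [ 0.16  1.14 -0.67]
```

View pics/w5.png

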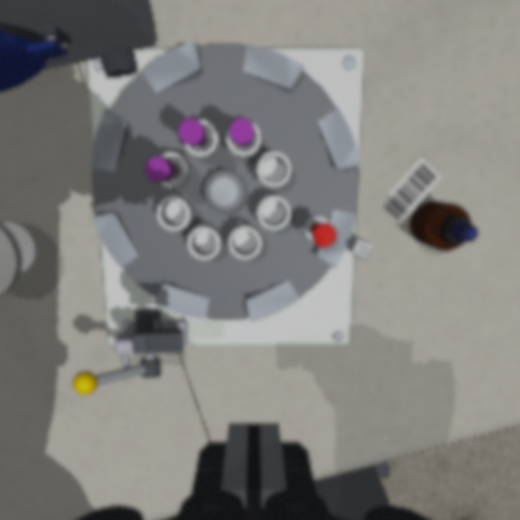

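The ball wants to rise steeply here, so friction jams it against a purely horizontal push. I'll carry the finger along the ball's arc instead.

```bash
python3 - <<'E'
from h import *
a=[np.pi,0,psi]
bot.move_to(W(-.139,.134,.22),a)
bot.move_linear(W(-.139,.134,.090),vel=.15); say("down")
arc=lambda f:W(-.139,.060+.055*np.sin(f)+.0222,.066+.055*np.cos(f)-.011)
for f in (.876,.8,.7,.6,.5,.4,.3,.2,.1,0,-.1):
    g=bot.move_linear(arc(f),vel=.03,guard=25); say(f,g)
    if g: break
y,z=(.10,.1)
p=np.array(bot.observe()["tcp_pos"]); q=np.array(W(0,.025,0))-np.array(W(0,0,0))
bot.move_linear(list(p+q),vel=.1)
bot.move_linear(list(p[:2]+q[:2])+[.22],vel=.2)
bot.move_to([.53,-.04,.36],a); im=wrist(); blobs(im); say()
cv2.imwrite("pics/w6.png",cv2.resize(im["frame"][20:280,130:390],None,fx=2,fy=2))
E
```

```text
down 35.94 [0.4989 0.1323 0.0908] [-0.47  0.02  0.49]
0.876 False 36.41 [0.4957 0.1238 0.0906] [1.25 1.95 2.16]
0.8 False 36.7 [0.4949 0.1212 0.0937] [1.47 4.56 2.88]
0.7 False 37.03 [0.4939 0.1177 0.0975] [0.9  5.9  5.49]
0.6 False 37.37 [0.4927 0.1135 0.1009] [0.15 5.44 6.21]
0.5 False 37.7 [0.4904 0.1075 0.1031] [ 0.05 -0.25 -0.49]
0.4 False 38.03 [0.4892 0.103  0.1056] [-0.38 -0.69  0.29]
0.3 False 38.37 [0.4879 0.0983 0.1076] [-0.61 -0.25 -0.43]
0.2 False 38.7 [0.4864 0.0932 0.109 ] [-0.46  0.25  0.52]
0.1 False 39.03 [0.4848 0.088  0.1098] [-0.48  0.36 -0.4 ]
0 False 39.37 [0.4833 0.0828 0.11  ] [ 0.1   0.89 -0.31]
-0.1 False 39.7 [0.4817 0.0775 0.1097] [-0.02 -0.22  0.4 ]
red 92 own mm [-29.1 -71. ] z 0.0867 own deg -112.29 r 76.7
yel 106 own mm [-131.5   27.3] z 0.1183 own deg 168.26 r 134.3
41.67 [ 0.5296 -0.0378  0.3579] [ 0.42  1.07 -1.22]
```

View pics/w6.png

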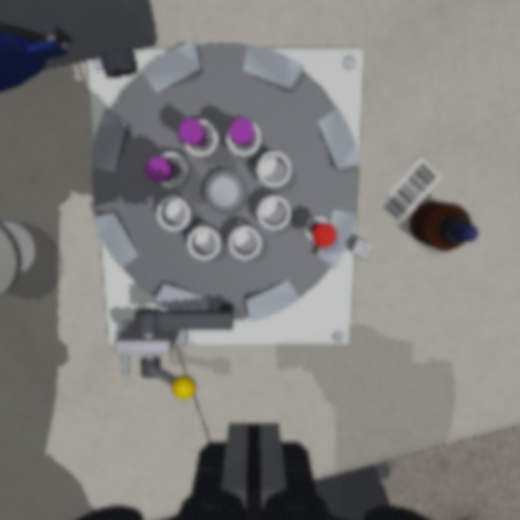

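The pawl is home: the ball is back at (184,387), the same position and height as at the start. The post is still at the pointer, so I hand in.

```bash
python3 -c "
from plant import bot
print(bot.sign_off())"
```

```text
the job is handed in; nothing more can be done
None
```

The wheel is back one notch with the post at the white pointer (measured within about 0.3°), the pawl is home in the new notch, the tubes are still seated, and the job was handed in at about 42 s.

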